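# Lay the tall bean canister down to air

### The arm

A 6-joint arm with a two-finger parallel gripper is mounted at the origin on the work surface. World frame = base frame: x ahead of the robot, y to its left, z up, the work surface at z = 0. Lengths are in mm, angles in rad, forces in N, time in s.
With the tool pointing down it reaches from about 350 to 775 mm from the base axis. Payload 7.3 kg.
Tool frame: the origin (TCP) lies on the mounting face of the last link; the fingertips stand 178 mm ahead of it and the grasp point (between the pads) lies 159 mm ahead of it (bot.grip_point_offset is the distance from the TCP to the grasp point, in mm); x points along the fingers, y is the direction in which the jaws open and shut, and the axes are right-handed (so a half turn about x gives the same grasp; the last joint's range is limited). The gripper opens to 92 mm and grips with 3 to 60 N. Pads are 19 mm wide; open, the fingers measure 130 mm over their backs; the gripper's body (75 mm by 190 mm) begins 47 mm behind the grasp point.
Start: joints at [1.162, 0.342, 1.524, -0, 1.275, -0.146], TCP at [136.365, 506.984, 404.741] pointing down, gripper open.
Joint ranges: [-2.53, 2.53], [-0.77, 2.02], [0.04, 2.7], [-1, 4.14], [0.28, 2.66], [-3.11, 3.11]. Speed limits (rad/s): [2.57, 2.57, 3.14, 3.14, 3.14, 3.14].

### API

Orientations are given as [roll, pitch, yaw] about the fixed x, y, z axes, in that order (R = Rz(yaw) Ry(pitch) Rx(roll)).
In Python, from plant import bot gives the robot as it stands.
- The arm moves only by the tool arm_command, never from a script. Its argument "moves" is a list of rows, each a list of 5 numbers: the shift along the tool's x, y, z in cm, then the turn about the tool's x in degrees, then the opening, from 0 (shut) to 1 (fully open). A call has 1 to 10 rows; each row is the pose to reach, as a shift and turn from the pose measured when the call began, along the tool's axes at that moment; what a row does not reach only later rows make up. A row lasts 1/10 s, in which the tool goes at most 50 mm and 8.59 degrees, less where a joint would pass 70% of its speed; a pose out of reach is approached as far as the arm can. A call with a gripper value outside its range is refused whole. The fingers move at their own pace and stop on an object; the grip force is fixed at half the most. Time passes only in rows, so rows that repeat a pose let the fingers close. It gives the time, the measured TCP pose, the force and the opening at its end, in the units of the state.
- bot.get_obs(): the state, without advancing time (a new reading comes with each control period).
- bot.capture(name): name is "side" or "top" or "wrist"; returns a dict with "frame" (384x512x3 uint8, blue, green, red), "K" (3x3 intrinsics, pixels), "origin" and "orientation" of the camera in the world; the wrist camera has in their place "T_tool_cam" (4x4, takes a point from camera to tool coordinates, whose origin is the TCP and whose axes are the tool frame's). Camera axes: x right, y down, z forward; pixel columns grow to the right and rows downward; lengths in mm; the calibration is good to about 2 mm. A picture is of the moment at which its call begins: read the wrist's pose just before it. There is no depth.
- bot.close_job(): hands the job in, once; it reports no verdict.
The state is a dict: "time": time; "joint_positions": joint angles; "dq": joint speeds; "tau": joint torques, N m; "tool_pos": TCP position; "tcp_rot": TCP orientation; "contact_force": force on the tool from outside, world axes, zero at the start; "moment": the same for the moment, N m; "grip_width": finger opening in mm.
Only numpy, scipy, OpenCV 4.12 (cv2) and the standard library are available. Lean on these libraries where they do the work, as an engineer would, in place of code of your own. Each camera call takes 0.05 s, during which the arm holds its last target.

### The job

With the fingertips only, tip the tall, open, square steel canister over onto its side towards the padded rest bar, easing it down (fingertips inside its mouth can push it and hold it back) so that it never falls freely and lands gently, and leave it lying with its mouth end propped on the bar. Do not pinch, squeeze or lift it, and leave the small pitcher, the jar and the tamper alone.

Things in the scene. Friction and masses are not known exactly. Their poses are not given: they have to be found in the camera images.
- canister: Tall empty open-topped square canister of thin bare steel, 0.3 to 0.6 kg: 74 x 74 mm outside, 210 mm tall, walls 3 mm (68 x 68 mm inside), its weight centred about 95 mm up. Origin at the centre of its underside, z up through the mouth, +y or -y within 0.1 rad of the way to the bar. Free: tipped about a lower edge by some 0.37 rad it falls on by itself unless held back by its rim.
- canister_mouth (a point): Centre of the canister's mouth, level with the rim, 210 mm along its z axis from the origin.
- rest_bar: Fixed low bar on the surface, on either side of the canister and across the way it tips, 195 mm between centres: bare steel foot 180 x 50 mm, round black rubber top 160 mm long, 20 mm thick, its top 25 mm up. Origin at the centre of its underside, x along its length. Propped on it, the canister is 1.4 to 1.45 rad from upright, its mouth about 50 mm past it.
- pitcher: Small steel milk pitcher, 72 mm across, 75 mm tall with a side handle, on the side of the canister away from the bar, about 195 mm from it. Origin at the centre of its underside. Leave alone.
- bean_jar: Amber glass jar with a wooden lid, 84 mm across, 100 mm tall, beyond the work. Origin at the centre of its underside. Leave alone.
- tamper: Brass tamper, 56 mm across, 80 mm tall, beyond the work. Origin at the centre of its underside. Leave alone.
There are look-alikes about, which are no part of the job. What is shaped like the canister but black or pink is not meant.

How it is judged (in metres and radians):
At the end, for the whole second after the job is handed in: The canister lies at rest on its side, 1.3 to 1.52 rad from upright, its weight partly on the rest bar (over 0.4 N), the centre of its mouth within 110 mm of the bar's middle as seen from above (angle between canister's own z axis and vertical between 1.3 and 1.52 rad and contact force between canister and rest_bar above 0.4 N and horizontal distance between canister_mouth and rest_bar below 0.11 m and angular speed of canister below 0.1 rad/s and linear speed of canister below 0.02 m/s); the robot touches nothing.
It fails at once if the canister falls freely (turns faster than 3 rad/s) (angular speed of canister above 3 rad/s).
It fails at once if the canister lands hard (turns faster than 2 rad/s when nearly down) (angle between canister's own z axis and vertical above 1.2 rad and angular speed of canister above 2 rad/s).
It fails at once if the canister is lifted (its underside's centre over 65 mm high) (height (world z) of canister above 0.065 m).
It fails at once if the canister is pinched, squeezed or pressed hard (over 20 N of finger contact) (contact force between the fingers and canister above 20 N).
It fails at once if the pitcher, jar or tamper is moved over 20 mm (distance of any of pitcher, bean_jar, tamper from where it was at the start of the episode above 0.02 m).
It also fails if it takes over 54 s, if anything falls off the work surface, if the arm or the gripper's body presses on something with over 40 N, if the wrist force passes 120 N, or if a joint passes its speed limit or range.

## Working session

There is one attempt and no reset: what is moved stays moved. The work goes in short steps, Python scripts to look and compute and a tool call to move; the robot and the scene stay as the last step left them, time stands still between calls to the robot, and variables do not carry over. Pictures are saved under pics/ and viewed, and the job is handed in when it is done.

Besides the shell and the picture viewer there is one more tool, called after ">>>" by a JSON object that holds its "op" and its "data". arm_command: Moves the arm, as the interface text tells. Its arguments: {"type":"object","properties":{"moves":{"type":"array"}},"required":["moves"]}

```bash
ls; mkdir -p pics
python3 - <<'E'
from plant import bot
import cv2
print(bot.get_obs())
for n in("side","top","wrist"):
    c=bot.capture(n); cv2.imwrite(f"pics/a_{n}.png",c["frame"])
    print(n,{k:v for k,v in c.items() if k!="frame"})
E
```

```text
pics
{'time': 0.0, 'joint_positions': array([ 1.16198858e+00,  3.42734828e-01,  1.52499784e+00,  3.43977821e-06,
        1.27543023e+00, -1.45966243e-01]), 'dq': array([ 0.00049277, -0.00150378, -0.00054989,  0.00013276, -0.00105063,
        0.00038648]), 'tau': array([ 3.82552080e-04, -4.31232512e+01, -2.44226682e+01,  7.18720886e-02,
        5.58517501e-02, -1.05313893e-04]), 'tool_pos': array([136.31634541, 506.85737055, 404.04516935]), 'tcp_rot': array([-1.7188573 ,  1.56922608, -1.98169981]), 'contact_force': array([ 0.25589925,  0.44553963, -0.56689615]), 'moment': array([ 0.00653265, -0.03371396,  0.01091003]), 'grip_width': 92.09308146848171}
side {'K': array([[424.17229503,   0.        , 257.05736016],
       [  0.        , 424.17229503, 189.7978278 ],
       [  0.        ,   0.        ,   1.        ]]), 'origin': array([ 850.06735568, -556.34847183,  795.98416398]), 'orientation': array([-2.34036653, -0.02081034,  0.43939186])}
top {'K': array([[363.65848693,   0.        , 256.5378441 ],
       [  0.        , 363.65848693, 190.45204454],
       [  0.        ,   0.        ,   1.        ]]), 'origin': array([414.58007002,  13.15437278, 852.64762363]), 'orientation': array([-2.94666625,  0.03919964, -1.57422518])}
wrist {'K': array([[310.30738475,   0.        , 257.44680726],
       [  0.        , 310.30738475, 188.56468233],
       [  0.        ,   0.        ,   1.        ]]), 'T_tool_cam': array([[ 3.61119307e-04, -2.78557418e-01,  9.60419510e-01,
         1.95387980e+01],
       [ 9.99999762e-01,  6.65594442e-04, -1.82954377e-04,
        -5.71371944e-03],
       [-5.88286589e-04,  9.60419347e-01,  2.78557592e-01,
        -7.53171546e+01],
       [ 0.00000000e+00,  0.00000000e+00,  0.00000000e+00,
         1.00000000e+00]])}
```

View pics/a_side.png

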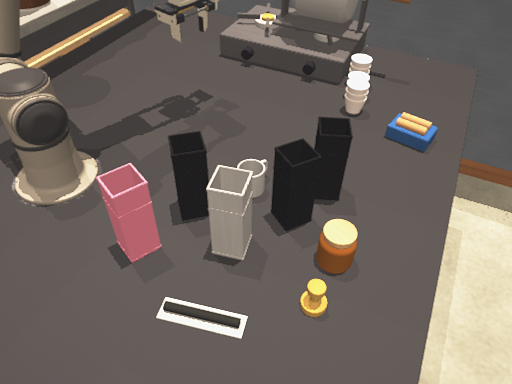

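View pics/a_top.png

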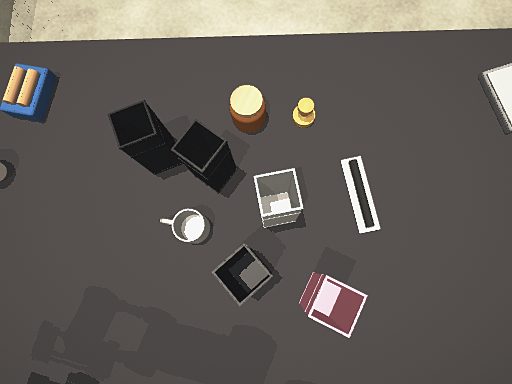

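View pics/a_wrist.png

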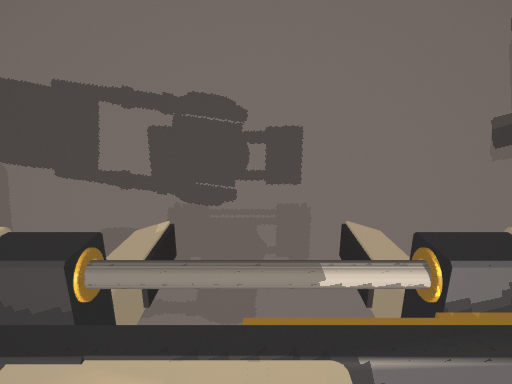

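Candidates (top view): steel canister (278,195), black ones at (140,120), (205,145) and (243,273), pink (337,305). The steel one sits between the pitcher (188,226) and the bar (360,195), so that is my choice; I'll check it in a crop.

Run:
```python
import cv2
a=cv2.imread("pics/a_top.png")[150:240,240:390]
cv2.imwrite("pics/b_top.png",cv2.resize(a,None,fx=5,fy=5,interpolation=cv2.INTER_CUBIC))
a=cv2.imread("pics/a_side.png")[160:340,150:270]
cv2.imwrite("pics/b_side.png",cv2.resize(a,None,fx=3.3,fy=3.3,interpolation=cv2.INTER_CUBIC))
```

```text
(no output)
```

View pics/b_top.png

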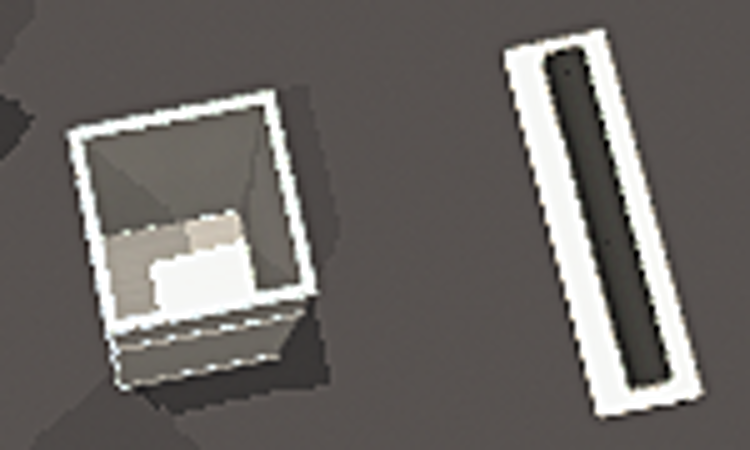

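View pics/b_side.png

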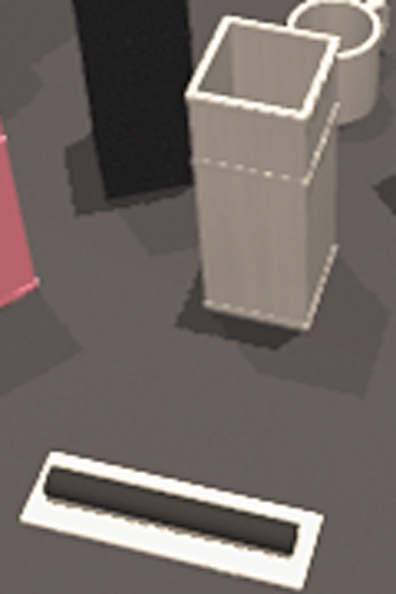

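The crop shows the bare-steel open square canister. Its rim corners in the crop are (70,130), (273,90), (316,292) and (110,330), and the bar foot corners are (504,50), (605,30), (702,395) and (600,417).

```bash
cat > h.py <<'E'
import numpy as np, cv2
from scipy.spatial.transform import Rotation as R
def cam(c): return c["K"],np.array(c["origin"]),R.from_euler("xyz",c["orientation"]).as_matrix()
def back(c,uv,z):
    K,o,M=cam(c); d=M@np.linalg.solve(K,[uv[0],uv[1],1]); return o+d*(z-o[2])/d[2]
def proj(c,P):
    K,o,M=cam(c); p=(np.atleast_2d(P)-o)@M@K.T; return p[:,:2]/p[:,2:]
E
python3 - <<'E'
from plant import bot
from h import *
c=bot.capture("top"); s=bot.capture("side")
f=lambda l:[(240+x/5,150+y/5) for x,y in l]
g=lambda l:[(150+x/3.3,160+y/3.3) for x,y in l]
def rep(n,p):
    p=np.array(p);print(n,p.round(1).tolist(),"mean",p.mean(0).round(1))
    for i in range(4):
        e=p[(i+1)%4]-p[i]; print("  len",np.linalg.norm(e).round(1),"ang",np.degrees(np.arctan2(e[1],e[0])).round(1))
rep("rim top",[back(c,q,210) for q in f([(70,130),(273,90),(316,292),(110,330)])])
rep("bar top",[back(c,q,5) for q in f([(504,50),(605,30),(702,395),(600,417)])])
rep("rim side",[back(s,q,210) for q in g([(187,98),(228,17),(340,38),(308,114)])])
rep("bar side",[back(s,q,5) for q in g([(22,522),(52,453),(322,515),(302,588)])])
print([back(s,q,0) for q in g([(205,305),(307,328),(337,247)])])
o=bot.get_obs();M=R.from_euler("xyz",o["tcp_rot"]).as_matrix();print(M.round(3))
E
```

```text
rim top [[568.5, 42.4, 210.0], [582.5, -31.4, 210.0], [508.2, -44.9, 210.0], [495.3, 28.4, 210.0]] mean [538.6  -1.4 210. ]
  len 75.2 ang -79.3
  len 75.4 ang -169.7
  len 74.4 ang 100.0
  len 74.5 ang 10.9
bar top [[654.3, -156.4, 5.0], [663.5, -204.8, 5.0], [488.7, -238.8, 5.0], [478.9, -191.8, 5.0]] mean [ 571.3 -197.9    5. ]
  len 49.3 ang -79.2
  len 178.1 ang -169.0
  len 48.0 ang 101.7
  len 178.9 ang 11.4
rim side [[514.3, -47.8, 210.0], [500.4, 28.3, 210.0], [573.0, 42.0, 210.0], [585.3, -27.7, 210.0]] mean [543.2  -1.3 210. ]
  len 77.3 ang 100.4
  len 74.0 ang 10.7
  len 70.8 ang -80.0
  len 73.8 ang -164.3
bar side [[494.3, -240.3, 5.0], [483.5, -191.7, 5.0], [658.4, -155.5, 5.0], [668.7, -203.7, 5.0]] mean [ 576.2 -197.8    5. ]
  len 49.7 ang 102.5
  len 178.5 ang 11.7
  len 49.3 ang -77.9
  len 178.2 ang -168.2
[array([510.86891515, -42.40304508,   0.        ]), array([584.58451045, -28.6090776 ,   0.        ]), array([5.71672115e+02, 4.66740892e+01, 1.13686838e-13])]
[[-0.     0.26   0.966]
 [-0.001  0.966 -0.26 ]
 [-1.    -0.001 -0.   ]]
```

```bash
cat >> h.py <<'E'
PHI=np.radians(-79.6); D=np.array([np.cos(PHI),np.sin(PHI),0]); W=np.array([-D[1],D[0],0]) # d: tip direction; W: along bar
C=np.array([541,-1.4,0.])
def st(o):
    M=R.from_euler("xyz",o["tcp_rot"]).as_matrix(); tip=o["tool_pos"]+178*M[:,0]; return M,tip
def info(o):
    M,t=st(o); r=t-C
    print("t",round(o["time"],2),"tip d,w,z",(r@D).round(1),(r@W).round(1),t[2].round(1),"yaw err deg",np.degrees(np.arctan2(M[:,1]@W,-M[:,1]@D)).round(2),"Fd,Fw,Fz",(o["contact_force"]@D).round(2),(o["contact_force"]@W).round(2),o["contact_force"][2].round(2),"gw",round(o["grip_width"],1))
def to(o,d,w,z):
    M,t=st(o); tgt=C+d*D+w*W+[0,0,z]; return (M.T@(tgt-t)/10).round(2)
E
python3 - <<'E'
from plant import bot
from h import *
o=bot.get_obs(); info(o); print(to(o,0,0,250))
E
```

```text
t 0.25 tip d,w,z -572.9 -306.3 226.4 yaw err deg 25.46 Fd,Fw,Fz -0.48 0.01 -0.36 gw 92.0
[ -2.34 -38.57  52.28]
```

>>> {"op": "arm_command", "data": {"moves": [[-3.5,0,0,0,0.24],[-3.5,-3,4,-8,0.24],[-3.5,-6,8,-16,0.24],[-3.5,-9,12,-25.5,0.24],[-3.5,-12,16,-25.5,0.24],[-3.5,-15,20,-25.5,0.24],[-3.5,-18,24,-25.5,0.24],[-3.5,-21,28,-25.5,0.24],[-3.5,-24,32,-25.5,0.24],[-3.5,-27,36,-25.5,0.24]]}}

```text
time: 1.25
tool_pos: [406.5, 161.2, 439.8]
tcp_rot: [-1.016, 1.57, -0.833]
contact_force: [1.0, 0.7, 0.7]
grip_width: 22.7
```

Run:
```python
from plant import bot
from h import *
o=bot.get_obs(); info(o); print(to(o,0,0,250))
```

```text
t 1.25 tip d,w,z -184.1 -102.9 261.8 yaw err deg -0.04 Fd,Fw,Fz -0.46 1.14 0.74 gw 22.7
[  1.18 -18.42  10.28]
```

>>> {"op": "arm_command", "data": {"moves": [[0,-4,2.3,0,0.24],[0,-8,4.6,0,0.24],[0,-12,6.9,0,0.24],[0,-15.5,8.7,0,0.24],[0,-17.5,10,0,0.24],[0,-18.4,10.3,0,0.24],[0.5,-18.4,10.3,0,0.24],[1.2,-18.4,10.3,0,0.24],[1.2,-18.4,10.3,0,0.24]]}}

```text
time: 2.15
tool_pos: [540.2, 0.1, 426.7]
tcp_rot: [2.837, 1.569, 3.02]
contact_force: [0.0, 0.1, -0.6]
grip_width: 22.1
```

Run:
```python
from plant import bot
from h import *
o=bot.get_obs(); info(o); print(to(o,0,0,188))
ims=[]
for n in("side","top","wrist"):
    c=bot.capture(n); cv2.imwrite(f"pics/c_{n}.png",c["frame"])
s=cv2.resize(cv2.imread("pics/c_side.png")[100:260,130:330],None,fx=2.5,fy=2.5)
t=cv2.resize(cv2.imread("pics/c_wrist.png"),(512,384))
cv2.imwrite("pics/c1.png",s)
```

```text
t 2.15 tip d,w,z -1.7 -0.9 248.7 yaw err deg -0.12 Fd,Fw,Fz -0.12 0.05 -0.64 gw 22.1
[ 6.07 -0.17  0.1 ]
```

View pics/c1.png

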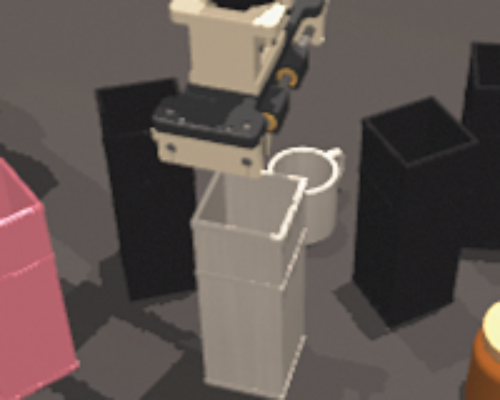

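View pics/c_wrist.png

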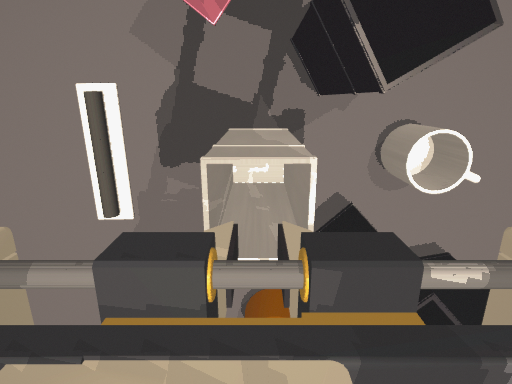

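Run:
```python
from plant import bot
from h import *
o=bot.get_obs();c=bot.capture("wrist");T=c["T_tool_cam"];K=c["K"]
M,tip=st(o)
def pw(p):
    q=np.linalg.inv(T)@np.r_[p,1]; q=K@q[:3]; return q[:2]/q[2]
for y in(-30,30):
    for z in(-9.5,9.5): print("tip",y,z,pw([178,y,z]).round(0))
for a,b in((-37,-37),(-37,37),(37,37),(37,-37)):
    p=C+a*D+b*W+[0,0,210]; print("rim",a,b,pw(M.T@(p-o["tool_pos"])).round(0))
a=c["frame"][120:330,180:340]; cv2.imwrite("pics/d.png",cv2.resize(a,None,fx=3.6,fy=2.8,interpolation=cv2.INTER_CUBIC))
```

```text
tip -30 -9.5 [203. 223.]
tip -30 9.5 [204. 254.]
tip 30 -9.5 [312. 223.]
tip 30 9.5 [310. 254.]
rim -37 -37 [313. 160.]
rim -37 37 [307. 262.]
rim 37 37 [204. 262.]
rim 37 -37 [199. 160.]
```

View pics/d.png

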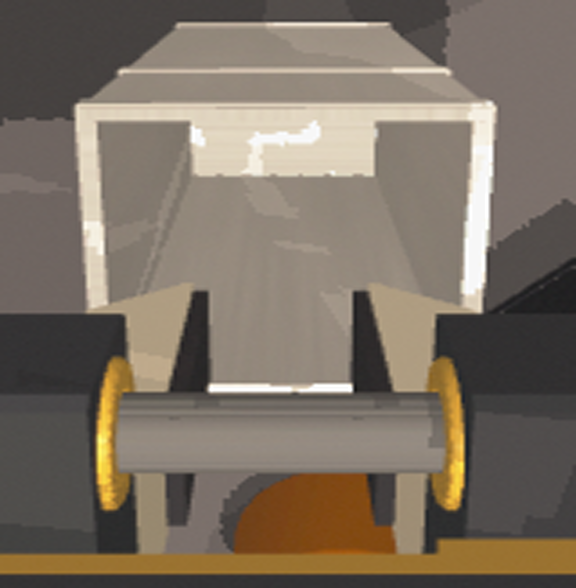

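The wrist crop shows the fingers centred in the mouth: rim columns are 201–317, finger backs about 205–311. I'll go in with a slightly narrower opening.

>>> {"op": "arm_command", "data": {"moves": [[0.5,0,0,0,0.19],[1.5,0,0,0,0.19],[2.5,0,0,0,0.19],[3.3,0,0,0,0.19],[4,0,0,0,0.19],[4.5,0,0,0,0.19],[5,0,0,0,0.19],[5.5,0,0,0,0.19],[6,0,0,0,0.19],[6,0,0,0,0.19]]}}

```text
time: 3.35
tool_pos: [540.8, -0.4, 367.5]
tcp_rot: [-2.708, 1.57, -2.524]
contact_force: [-0.5, -0.2, 0.2]
grip_width: 17.5
```

Run:
```python
from plant import bot
from h import *
o=bot.get_obs(); info(o); 
c=bot.capture("side"); cv2.imwrite("pics/e.png",cv2.resize(c["frame"][100:340,130:330],None,fx=2.5,fy=2.5))
c=bot.capture("wrist"); cv2.imwrite("pics/e_w.png",cv2.resize(c["frame"][100:330,160:360],None,fx=2.5,fy=2.5))
```

```text
t 3.35 tip d,w,z -1.0 -0.1 189.5 yaw err deg -0.1 Fd,Fw,Fz 0.14 -0.55 0.21 gw 17.5
```

View pics/e.png

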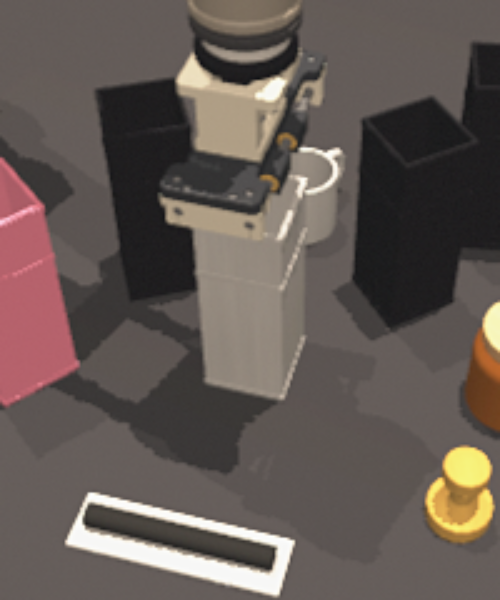

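View pics/e_w.png

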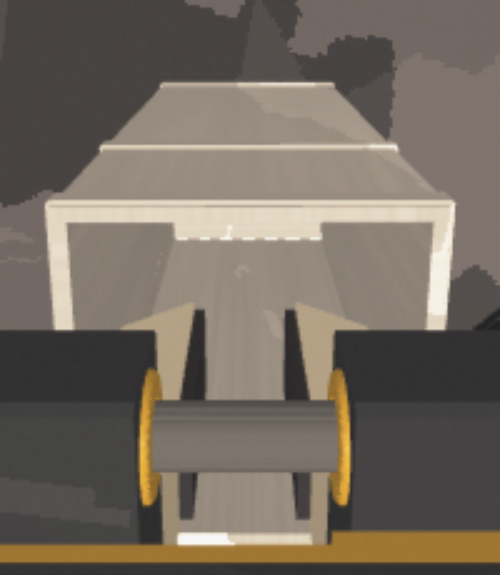

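>>> {"op": "arm_command", "data": {"moves": [[0,0,0,0,0.24],[0,0,0,0,0.24],[0,-0.3,0,0,0.24],[0,-0.6,0,0,0.24],[0,-1.0,0,0,0.24],[0,-1.4,0,0,0.24],[0,-1.8,0,0,0.24],[0,-2.2,0,0,0.24],[0,-2.6,0,0,0.24],[0,-3,0,0,0.24]]}}

```text
time: 4.45
tool_pos: [546.4, -30.3, 368.2]
tcp_rot: [-0.637, 1.57, -0.454]
contact_force: [-0.5, 0.7, 0.2]
grip_width: 22.1
```

```bash
cat > look.py <<'E'
import sys
from plant import bot
from h import *
n=sys.argv[1]
o=bot.get_obs(); info(o)
c=bot.capture("side"); a=cv2.resize(c["frame"][110:340,130:330],None,fx=2,fy=2)
c=bot.capture("wrist"); b=cv2.resize(c["frame"][90:320,160:360],None,fx=2,fy=2)
cv2.imwrite(f"pics/{n}.png",np.hstack([a,b]))
info(bot.get_obs())
E
python3 look.py f1
```

```text
t 4.45 tip d,w,z 29.5 0.2 190.2 yaw err deg -0.09 Fd,Fw,Fz -0.74 -0.42 0.23 gw 22.1
t 4.55 tip d,w,z 29.7 0.3 190.2 yaw err deg -0.06 Fd,Fw,Fz 0.33 0.38 -0.68 gw 22.1
```

View pics/f1.png

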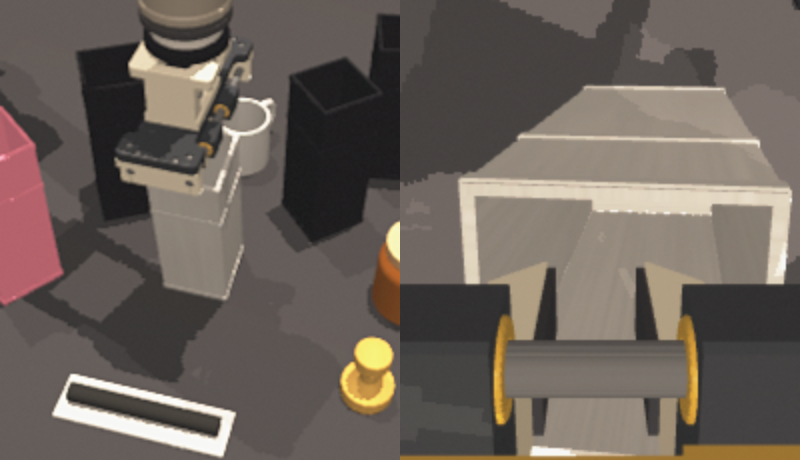

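>>> {"op": "arm_command", "data": {"moves": [[0,-0.4,0,0,0.24],[0,-0.8,0,0,0.24],[0,-1.2,0,0,0.24],[0,-1.6,0,0,0.24],[0,-2,0,0,0.24],[0,-2.4,0,0,0.24],[0,-2.8,0,0,0.24],[0,-3.2,0,0,0.24],[0,-3.6,0,0,0.24],[0,-4,0,0,0.24]]}}

```text
time: 5.55
tool_pos: [553.8, -70.1, 368.3]
tcp_rot: [-0.713, 1.57, -0.531]
contact_force: [-0.3, 0.2, -1.2]
grip_width: 22.0
```

```bash
python3 look.py f2
```

```text
t 5.55 tip d,w,z 70.1 0.4 190.3 yaw err deg -0.07 Fd,Fw,Fz -0.23 -0.24 -1.23 gw 22.0
t 5.65 tip d,w,z 70.3 0.4 190.3 yaw err deg -0.04 Fd,Fw,Fz -0.5 0.23 0.63 gw 21.9
```

View pics/f2.png

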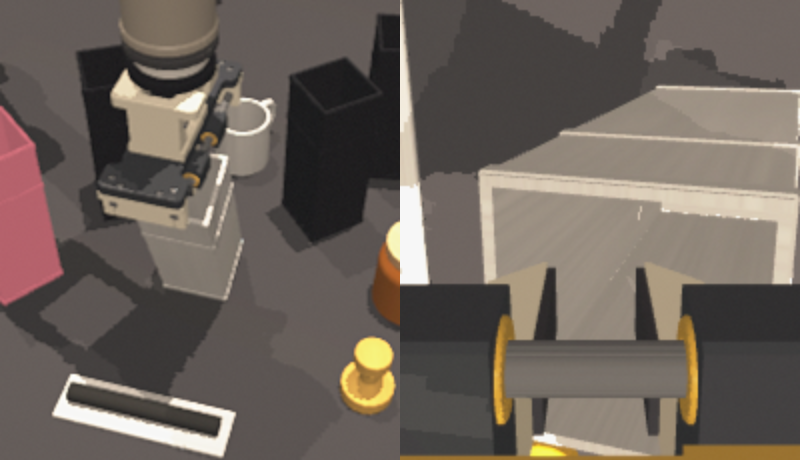

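>>> {"op": "arm_command", "data": {"moves": [[-0.2,-0.3,0,0,0.22],[-0.2,-0.6,0,0,0.22],[-0.2,-0.9,0,0,0.22],[-0.2,-1.2,0,0,0.22],[-0.2,-1.5,0,0,0.22],[-0.3,-1.8,0,0,0.22],[-0.4,-2.1,0,0,0.22],[-0.5,-2.4,0,0,0.22],[-0.5,-2.7,0,0,0.22],[-0.5,-3,0,0,0.22]]}}

```text
time: 6.65
tool_pos: [559.3, -100.1, 373.3]
tcp_rot: [-0.78, 1.569, -0.598]
contact_force: [-1.4, -1.3, 0.0]
grip_width: 20.4
```

```bash
python3 look.py f3
```

```text
t 6.65 tip d,w,z 100.6 0.4 195.3 yaw err deg -0.03 Fd,Fw,Fz 1.01 -1.59 0.05 gw 20.4
t 6.75 tip d,w,z 100.7 0.3 195.2 yaw err deg -0.02 Fd,Fw,Fz -0.71 0.86 0.0 gw 20.2
```

View pics/f3.png

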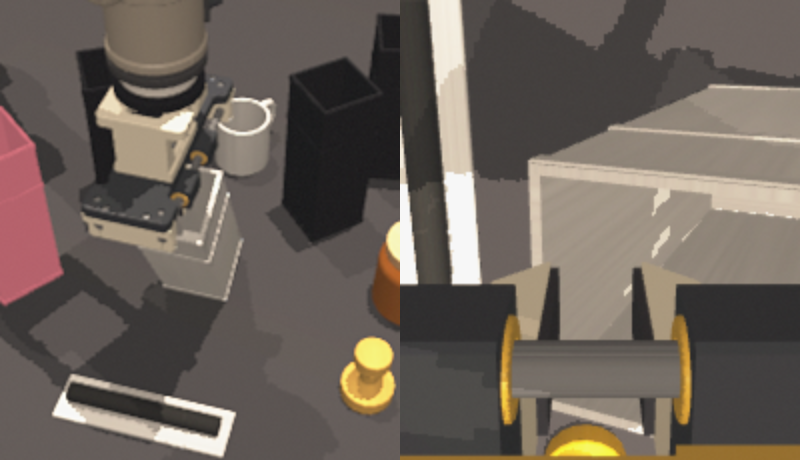

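```bash
cat >> h.py <<'E'
def can(a,b,h,th,sl=0.,c0=-1.5,w0=0.):
    # body point: a along d from axis, b along W, h height ; tipped th about a=37 edge; sl = foot slide along d
    x=a-37; return C+(37+c0+sl+x*np.cos(th)+h*np.sin(th))*D+(b+w0)*W+np.array([0,0,-x*np.sin(th)+h*np.cos(th)])
def pw(c,o,P):
    M,_=st(o); q=np.linalg.inv(c["T_tool_cam"])@np.r_[M.T@(P-o["tool_pos"]),1]; q=c["K"]@q[:3]; return q[:2]/q[2]
E
python3 - <<'E'
from plant import bot
from h import *
o=bot.get_obs();c=bot.capture("wrist");s=bot.capture("side")
for th in(.3,.35,.4,.45,.5): print(th,pw(c,o,can(37,-37,210,th)).round(0),"side: front rim +w,-w",proj(s,[can(37,37,210,th),can(37,-37,210,th),can(-37,37,210,th),can(37,37,0,th),can(37,-37,0,th)]).round(0).tolist())
cv2.imwrite("pics/g.png",cv2.resize(s["frame"][170:270,160:260],None,fx=6,fy=6,interpolation=cv2.INTER_CUBIC))
E
```

```text
0.3 [264. 176.] side: front rim +w,-w [[233.0, 221.0], [196.0, 213.0], [243.0, 187.0], [243.0, 260.0], [212.0, 253.0]]
0.35 [244. 175.] side: front rim +w,-w [[231.0, 226.0], [194.0, 218.0], [242.0, 191.0], [243.0, 260.0], [212.0, 253.0]]
0.4 [226. 173.] side: front rim +w,-w [[230.0, 231.0], [192.0, 223.0], [240.0, 195.0], [243.0, 260.0], [212.0, 253.0]]
0.45 [209. 171.] side: front rim +w,-w [[228.0, 237.0], [191.0, 228.0], [239.0, 200.0], [243.0, 260.0], [212.0, 253.0]]
0.5 [194. 169.] side: front rim +w,-w [[227.0, 242.0], [189.0, 234.0], [237.0, 204.0], [243.0, 260.0], [212.0, 253.0]]
```

View pics/g.png

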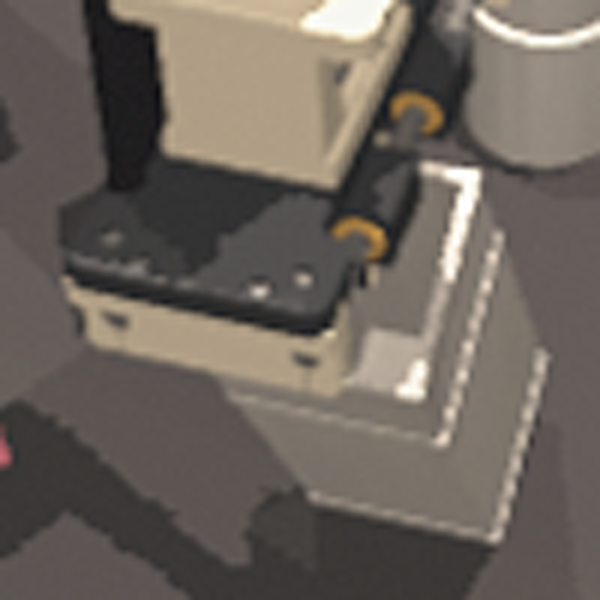

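Run:
```python
from plant import bot
from h import *
o=bot.get_obs();info(o);c=bot.capture("wrist")
cv2.imwrite("pics/g2.png",cv2.resize(c["frame"][100:330,190:390],None,fx=4,fy=2.6,interpolation=cv2.INTER_CUBIC))
for th in(.38,.4,.42,.44,.46): print(th,[pw(c,o,can(a,b,210,th)).round(0).tolist() for a,b in((37,-37),(-37,-37),(37,37),(34,34))])
```

```text
t 6.85 tip d,w,z 100.3 0.3 195.2 yaw err deg -0.03 Fd,Fw,Fz 0.51 -0.35 -0.51 gw 20.2
0.38 [[232.0, 174.0], [384.0, 189.0], [235.0, 296.0], [240.0, 292.0]]
0.4 [[225.0, 173.0], [373.0, 189.0], [229.0, 294.0], [233.0, 291.0]]
0.42 [[218.0, 172.0], [363.0, 188.0], [223.0, 292.0], [227.0, 289.0]]
0.44 [[212.0, 172.0], [353.0, 188.0], [217.0, 291.0], [221.0, 288.0]]
0.46 [[205.0, 171.0], [343.0, 188.0], [211.0, 289.0], [215.0, 286.0]]
```

View pics/g2.png

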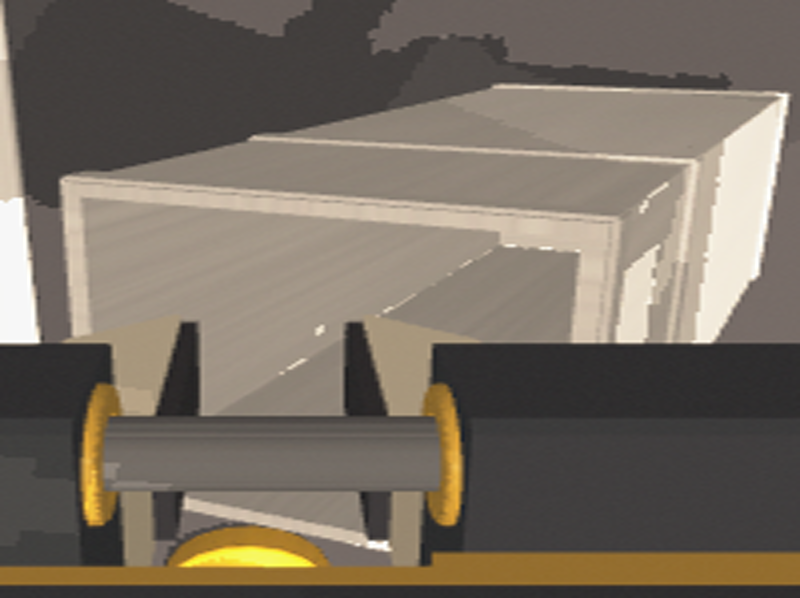

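Run:
```python
from plant import bot
from h import *
for i in range(3):
    o=bot.get_obs();info(o);c=bot.capture("wrist")
cv2.imwrite("pics/g3.png",cv2.resize(c["frame"][100:330,190:390],None,fx=4,fy=2.6,interpolation=cv2.INTER_CUBIC))
print("finger back",[pw(c,o,st(o)[1]+st(o)[0]@np.array([-h,29,z])).round(0).tolist() for h in(0,24) for z in (-9.5,9.5)])
for th in(.46,.48,.5): print(th,[pw(c,o,can(a,b,210,th)).round(0).tolist() for a,b in((37,-37),(-37,-37),(-34,-10),(34,34))])
```

```text
t 6.9 tip d,w,z 100.3 0.3 195.2 yaw err deg -0.04 Fd,Fw,Fz 3.03 0.45 -1.65 gw 20.3
t 6.95 tip d,w,z 100.2 0.3 195.3 yaw err deg -0.04 Fd,Fw,Fz -0.51 -0.53 0.52 gw 20.3
t 7.0 tip d,w,z 100.2 0.3 195.3 yaw err deg -0.04 Fd,Fw,Fz 0.91 -0.04 -0.3 gw 20.2
finger back [[310.0, 223.0], [309.0, 254.0], [318.0, 243.0], [316.0, 278.0]]
0.46 [[205.0, 171.0], [342.0, 188.0], [331.0, 242.0], [215.0, 286.0]]
0.48 [[199.0, 170.0], [332.0, 187.0], [322.0, 241.0], [209.0, 284.0]]
0.5 [[193.0, 169.0], [322.0, 187.0], [312.0, 240.0], [203.0, 282.0]]
```

View pics/g3.png

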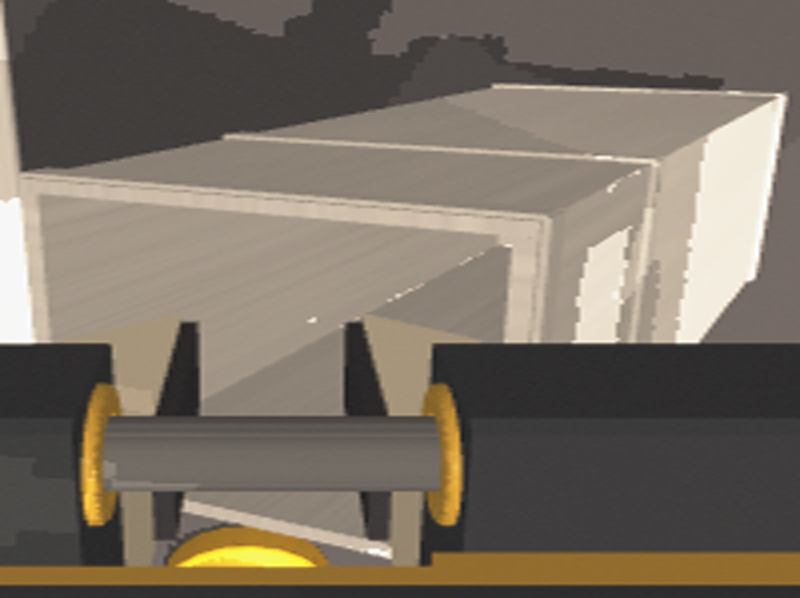

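```bash
cat > tab.py <<'E'
import sys
from plant import bot
from h import *
a,b,n,s,sl=map(float,sys.argv[1:6])
o=bot.get_obs();info(o)
for th in np.linspace(a,b,int(n)+1)[1:]:
    B=can(-34,0,210,th,sl)-C; h=19+o["grip_width"]/2
    print(round(th,3),to(o,B@D+h,0,B[2]-s))
E
python3 tab.py .49 .79 10 22 0
```

```text
t 7.05 tip d,w,z 100.2 0.4 195.3 yaw err deg -0.04 Fd,Fw,Fz 0.74 0.5 -0.42 gw 20.4
0.52 [-0.02 -0.72 -0.04]
0.55 [ 0.11 -1.37 -0.04]
0.58 [ 0.27 -2.02 -0.04]
0.61 [ 0.45 -2.66 -0.04]
0.64 [ 0.65 -3.29 -0.04]
0.67 [ 0.86 -3.92 -0.04]
0.7 [ 1.1  -4.55 -0.04]
0.73 [ 1.35 -5.16 -0.04]
0.76 [ 1.62 -5.77 -0.04]
0.79 [ 1.91 -6.37 -0.04]
```

>>> {"op": "arm_command", "data": {"moves": [[0,-0.6,0,0,0.22],[0.1,-1.3,0,0,0.22],[0.3,-2,0,0,0.22],[0.45,-2.6,0,0,0.22],[0.65,-3.3,0,0,0.22],[0.9,-3.9,0,0,0.22],[1.1,-4.5,0,0,0.22],[1.35,-5.1,0,0,0.22],[1.6,-5.7,0,0,0.22],[1.9,-6.2,0,0,0.22]]}}

```text
time: 8.05
tool_pos: [570.6, -161.3, 354.2]
tcp_rot: [-0.869, 1.569, -0.687]
contact_force: [0.4, -1.2, 1.1]
grip_width: 20.1
```

```bash
cat > chk.py <<'E'
import sys
from plant import bot
from h import *
n=sys.argv[1]
o=bot.get_obs(); info(o)
c=bot.capture("wrist"); s=bot.capture("side")
b=cv2.resize(c["frame"][60:330,190:440],None,fx=1.6,fy=1.6); a=cv2.resize(s["frame"][150:340,130:280],None,fx=2.6,fy=2.6)
h=max(a.shape[0],b.shape[0]); p=lambda m:np.vstack([m,np.zeros((h-m.shape[0],m.shape[1],3),np.uint8)])
cv2.imwrite(f"pics/{n}.png",np.hstack([p(a),p(b)])); print("split col",a.shape[1])
info(bot.get_obs())
for th in map(float,sys.argv[2:]): print(th,"wrist -w corners front,back",[pw(c,o,can(x,-37,210,th)).round(0).tolist() for x in(37,-37)],"side f/b +w",proj(s,[can(37,37,210,th),can(-37,37,210,th),can(37,37,0,th),can(37,-37,0,th)]).round(0).tolist())
E
python3 chk.py h1 .75 .8
```

```text
t 8.05 tip d,w,z 162.9 0.5 176.2 yaw err deg -0.04 Fd,Fw,Fz 1.28 0.21 1.06 gw 20.1
split col 390
t 8.15 tip d,w,z 163.0 0.3 176.0 yaw err deg -0.01 Fd,Fw,Fz 1.12 -0.96 1.43 gw 20.3
0.75 wrist -w corners front,back [[231.0, 165.0], [345.0, 189.0]] side f/b +w [[220.0, 270.0], [229.0, 230.0], [243.0, 260.0], [212.0, 253.0]]
0.8 wrist -w corners front,back [[220.0, 162.0], [320.0, 186.0]] side f/b +w [[219.0, 276.0], [227.0, 236.0], [243.0, 260.0], [212.0, 253.0]]
```

View pics/h1.png

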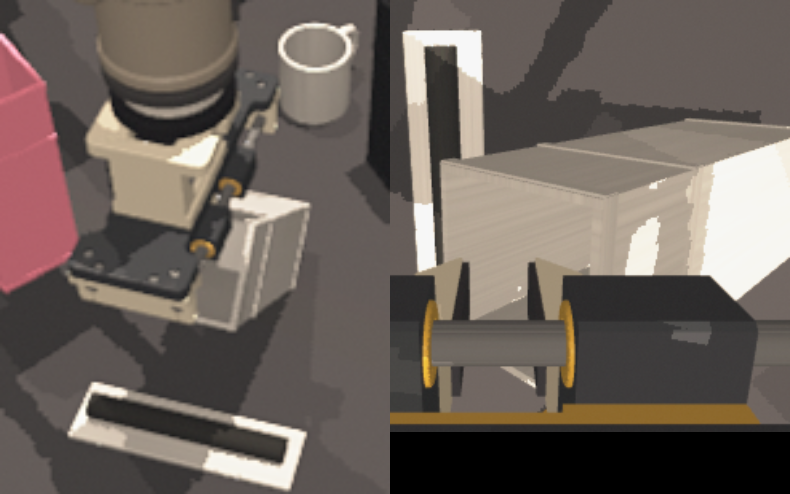

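```bash
python3 tab.py .78 1.08 10 22 0
```

```text
t 8.15 tip d,w,z 163.0 0.3 176.0 yaw err deg -0.01 Fd,Fw,Fz 1.12 -0.96 1.43 gw 20.3
0.81 [ 0.17 -0.48 -0.03]
0.84 [ 0.49 -1.06 -0.03]
0.87 [ 0.83 -1.64 -0.03]
0.9 [ 1.18 -2.2  -0.03]
0.93 [ 1.55 -2.75 -0.03]
0.96 [ 1.94 -3.29 -0.03]
0.99 [ 2.34 -3.82 -0.03]
1.02 [ 2.76 -4.34 -0.03]
1.05 [ 3.19 -4.84 -0.03]
1.08 [ 3.64 -5.34 -0.03]
```

>>> {"op": "arm_command", "data": {"moves": [[0.25,-0.5,0,0,0.22],[0.55,-1.05,0,0,0.22],[0.9,-1.6,0,0,0.22],[1.2,-2.2,0,0,0.22],[1.6,-2.7,0,0,0.22],[1.95,-3.3,0,0,0.22],[2.35,-3.8,0,0,0.22],[2.75,-4.3,0,0,0.22],[3.2,-4.8,0,0,0.22],[3.6,-5.3,0,0,0.22]]}}

```text
time: 9.15
tool_pos: [580.2, -214.0, 317.5]
tcp_rot: [-1.138, 1.57, -0.956]
contact_force: [1.4, -0.7, -0.1]
grip_width: 20.2
```

```bash
python3 chk.py h2 1. 1.05 1.1 1.15
```

```text
t 9.15 tip d,w,z 216.4 0.3 139.5 yaw err deg -0.0 Fd,Fw,Fz 0.97 1.27 -0.08 gw 20.2
split col 390
t 9.25 tip d,w,z 216.7 0.0 139.2 yaw err deg 0.03 Fd,Fw,Fz 1.42 0.68 -0.16 gw 20.1
1.0 wrist -w corners front,back [[264.0, 164.0], [364.0, 195.0]] side f/b +w [[215.0, 298.0], [221.0, 260.0], [243.0, 260.0], [212.0, 253.0]]
1.05 wrist -w corners front,back [[255.0, 161.0], [339.0, 190.0]] side f/b +w [[215.0, 303.0], [220.0, 266.0], [243.0, 260.0], [212.0, 253.0]]
1.1 wrist -w corners front,back [[248.0, 158.0], [317.0, 185.0]] side f/b +w [[214.0, 308.0], [218.0, 273.0], [243.0, 260.0], [212.0, 253.0]]
1.15 wrist -w corners front,back [[242.0, 156.0], [298.0, 181.0]] side f/b +w [[213.0, 313.0], [217.0, 279.0], [243.0, 260.0], [212.0, 253.0]]
```

View pics/h2.png

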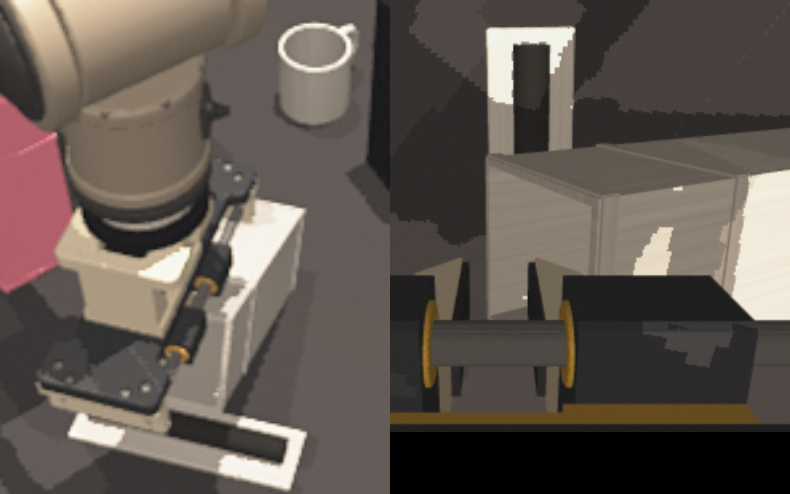

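```bash
python3 tab.py 1.09 1.24 10 20 -1.5
```

```text
t 9.25 tip d,w,z 216.7 0.0 139.2 yaw err deg 0.03 Fd,Fw,Fz 1.42 0.68 -0.16 gw 20.1
1.105 [ 0.15 -0.21 -0.  ]
1.12 [ 0.38 -0.45 -0.  ]
1.135 [ 0.62 -0.68 -0.  ]
1.15 [ 0.86 -0.91 -0.  ]
1.165 [ 1.11 -1.13 -0.  ]
1.18 [ 1.36 -1.35 -0.  ]
1.195 [ 1.61 -1.57 -0.  ]
1.21 [ 1.87 -1.78 -0.  ]
1.225 [ 2.13 -1.99 -0.  ]
1.24 [ 2.39 -2.19 -0.  ]
```

>>> {"op": "arm_command", "data": {"moves": [[0.2,-0.2,0,0,0.22],[0.4,-0.45,0,0,0.22],[0.6,-0.7,0,0,0.22],[0.85,-0.9,0,0,0.22],[1.1,-1.1,0,0,0.22],[1.35,-1.35,0,0,0.22],[1.6,-1.6,0,0,0.22],[1.85,-1.8,0,0,0.22]]}}

```text
time: 10.05
tool_pos: [583.4, -232.2, 298.4]
tcp_rot: [-2.078, 1.57, -1.897]
contact_force: [-0.2, -2.6, -0.5]
grip_width: 20.1
```

```bash
python3 chk.py h3 1.15 1.2 1.25
```

```text
t 10.05 tip d,w,z 234.8 -0.0 120.4 yaw err deg 0.03 Fd,Fw,Fz 2.49 -0.68 -0.45 gw 20.1
split col 390
t 10.15 tip d,w,z 234.9 -0.2 120.2 yaw err deg 0.04 Fd,Fw,Fz 1.06 0.56 -0.23 gw 20.4
1.15 wrist -w corners front,back [[269.0, 162.0], [347.0, 193.0]] side f/b +w [[213.0, 313.0], [217.0, 279.0], [243.0, 260.0], [212.0, 253.0]]
1.2 wrist -w corners front,back [[263.0, 159.0], [325.0, 188.0]] side f/b +w [[213.0, 317.0], [216.0, 285.0], [243.0, 260.0], [212.0, 253.0]]
1.25 wrist -w corners front,back [[257.0, 156.0], [306.0, 183.0]] side f/b +w [[213.0, 322.0], [215.0, 291.0], [243.0, 260.0], [212.0, 253.0]]
```

View pics/h3.png

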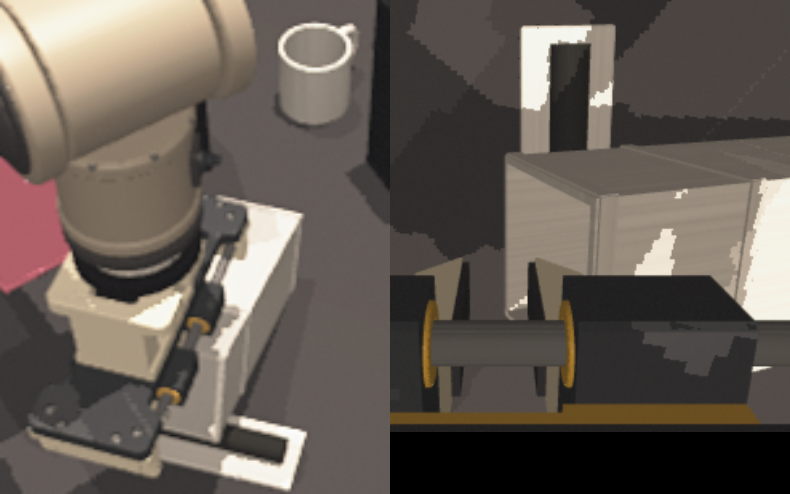

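```bash
python3 tab.py 1.21 1.33 8 19 -1.5
```

```text
t 10.15 tip d,w,z 234.9 -0.2 120.2 yaw err deg 0.04 Fd,Fw,Fz 1.06 0.56 -0.23 gw 20.4
1.225 [ 0.13 -0.18  0.02]
1.24 [ 0.39 -0.39  0.02]
1.255 [ 0.65 -0.59  0.02]
1.27 [ 0.92 -0.78  0.02]
1.285 [ 1.19 -0.98  0.02]
1.3 [ 1.47 -1.17  0.02]
1.315 [ 1.74 -1.35  0.02]
1.33 [ 2.02 -1.53  0.02]
```

>>> {"op": "arm_command", "data": {"moves": [[0.2,-0.2,0,0,0.22],[0.4,-0.4,0,0,0.22],[0.65,-0.6,0,0,0.22],[0.9,-0.8,0,0,0.22],[1.2,-1.0,0,0,0.22],[1.45,-1.15,0,0,0.22],[1.75,-1.35,0,0,0.22]]}}

```text
time: 10.85
tool_pos: [585.8, -245.8, 280.6]
tcp_rot: [-2.357, 1.57, -2.176]
contact_force: [1.1, -1.6, 0.3]
grip_width: 20.0
```

```bash
python3 chk.py h4 1.25 1.3 1.35 1.43
```

```text
t 10.85 tip d,w,z 248.6 -0.2 102.6 yaw err deg 0.05 Fd,Fw,Fz 1.74 0.76 0.35 gw 20.0
split col 390
t 10.95 tip d,w,z 248.6 -0.4 102.2 yaw err deg 0.06 Fd,Fw,Fz 1.21 -0.15 -0.57 gw 20.1
1.25 wrist -w corners front,back [[279.0, 161.0], [346.0, 194.0]] side f/b +w [[213.0, 322.0], [215.0, 291.0], [243.0, 260.0], [212.0, 253.0]]
1.3 wrist -w corners front,back [[273.0, 159.0], [325.0, 188.0]] side f/b +w [[212.0, 326.0], [214.0, 296.0], [243.0, 260.0], [212.0, 253.0]]
1.35 wrist -w corners front,back [[269.0, 156.0], [308.0, 183.0]] side f/b +w [[212.0, 330.0], [213.0, 302.0], [243.0, 260.0], [212.0, 253.0]]
1.43 wrist -w corners front,back [[264.0, 152.0], [287.0, 175.0]] side f/b +w [[212.0, 335.0], [212.0, 311.0], [243.0, 260.0], [212.0, 253.0]]
```

View pics/h4.png

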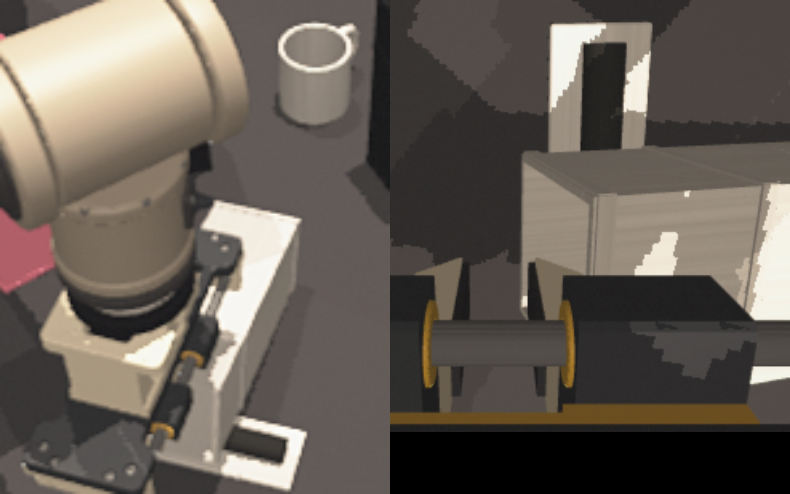

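```bash
python3 tab.py 1.31 1.46 10 18 -1.5
```

```text
t 10.95 tip d,w,z 248.6 -0.4 102.2 yaw err deg 0.06 Fd,Fw,Fz 1.21 -0.15 -0.57 gw 20.1
1.325 [ 0.02 -0.09  0.04]
1.34 [ 0.3  -0.27  0.05]
1.355 [ 0.59 -0.44  0.05]
1.37 [ 0.87 -0.61  0.05]
1.385 [ 1.16 -0.78  0.05]
1.4 [ 1.45 -0.94  0.05]
1.415 [ 1.75 -1.09  0.05]
1.43 [ 2.04 -1.24  0.05]
1.445 [ 2.34 -1.39  0.05]
1.46 [ 2.64 -1.53  0.05]
```

>>> {"op": "arm_command", "data": {"moves": [[0.1,-0.1,0,0,0.22],[0.35,-0.3,0,0,0.22],[0.6,-0.45,0,0,0.22],[0.9,-0.6,0,0,0.22],[1.2,-0.8,0,0,0.22],[1.45,-0.95,0,0,0.22],[1.7,-1.1,0,0,0.22],[1.9,-1.25,0,0,0.22],[2,-1.4,0,0,0.22],[2,-1.4,0,0,0.22]]}}

```text
time: 11.95
tool_pos: [588.1, -259.8, 260.0]
tcp_rot: [3.079, 1.569, -3.024]
contact_force: [-0.2, 0.7, -0.0]
grip_width: 20.0
```

```bash
python3 chk.py h5 1.35 1.4 1.43 1.46
```

```text
t 11.95 tip d,w,z 262.7 -0.5 82.0 yaw err deg 0.07 Fd,Fw,Fz -0.76 -0.11 -0.04 gw 20.0
split col 390
t 12.05 tip d,w,z 262.6 -0.5 82.2 yaw err deg 0.06 Fd,Fw,Fz -0.28 -0.55 -0.87 gw 20.3
1.35 wrist -w corners front,back [[292.0, 162.0], [350.0, 196.0]] side f/b +w [[212.0, 330.0], [213.0, 302.0], [243.0, 260.0], [212.0, 253.0]]
1.4 wrist -w corners front,back [[288.0, 159.0], [331.0, 190.0]] side f/b +w [[212.0, 333.0], [212.0, 308.0], [243.0, 260.0], [212.0, 253.0]]
1.43 wrist -w corners front,back [[285.0, 157.0], [321.0, 186.0]] side f/b +w [[212.0, 335.0], [212.0, 311.0], [243.0, 260.0], [212.0, 253.0]]
1.46 wrist -w corners front,back [[283.0, 156.0], [313.0, 183.0]] side f/b +w [[212.0, 337.0], [212.0, 314.0], [243.0, 260.0], [212.0, 253.0]]
```

View pics/h5.png

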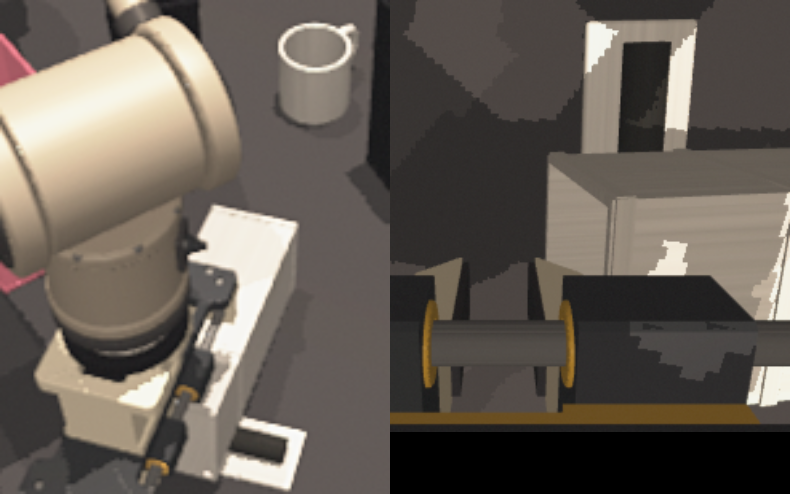

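Fitted tilt is about 1.40 and there is no force, so it is probably on the bar. I'll ease the finger further away slowly.

>>> {"op": "arm_command", "data": {"moves": [[0,-0.15,0,0,0.22],[0,-0.3,0,0,0.22],[0,-0.45,0,0,0.22],[0,-0.6,0,0,0.22],[0,-0.8,0,0,0.22],[0,-1,0,0,0.22],[0,-1.5,0,0,0.22],[0,-2,0,0,0.22],[0,-2,0,0,0.22]]}}

```text
time: 12.95
tool_pos: [591.8, -280.2, 260.2]
tcp_rot: [-2.628, 1.57, -2.448]
contact_force: [-0.5, -0.2, 0.3]
grip_width: 20.4
```

```bash
python3 chk.py h6 1.35 1.4 1.43 1.46
```

```text
t 12.95 tip d,w,z 283.5 -0.5 82.2 yaw err deg 0.1 Fd,Fw,Fz 0.07 -0.48 0.3 gw 20.4
split col 390
t 13.05 tip d,w,z 282.7 -0.5 82.2 yaw err deg 0.08 Fd,Fw,Fz -0.75 -0.64 -0.35 gw 20.0
1.35 wrist -w corners front,back [[325.0, 162.0], [400.0, 196.0]] side f/b +w [[212.0, 330.0], [213.0, 302.0], [243.0, 260.0], [212.0, 253.0]]
1.4 wrist -w corners front,back [[319.0, 159.0], [378.0, 190.0]] side f/b +w [[212.0, 333.0], [212.0, 308.0], [243.0, 260.0], [212.0, 253.0]]
1.43 wrist -w corners front,back [[316.0, 157.0], [367.0, 186.0]] side f/b +w [[212.0, 335.0], [212.0, 311.0], [243.0, 260.0], [212.0, 253.0]]
1.46 wrist -w corners front,back [[313.0, 156.0], [356.0, 183.0]] side f/b +w [[212.0, 337.0], [212.0, 314.0], [243.0, 260.0], [212.0, 253.0]]
```

View pics/h6.png

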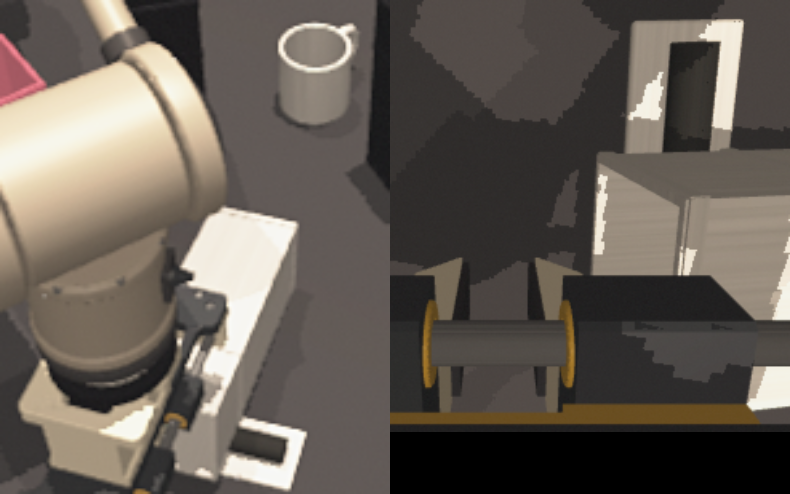

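Still at about 1.40 with the finger clear by some 20 mm, so it rests on the bar. Retreat upward.

>>> {"op": "arm_command", "data": {"moves": [[0,-0.8,0,0,0.22],[-1,-1,0,0,0.22],[-3,-1,0,0,0.22],[-6,-1,0,0,0.22],[-9,-1,0,0,0.22],[-12,-1,0,0,0.22],[-15,-1,0,0,0.22],[-18,-1,0,0,0.22],[-18,-1,-5,0,0.22],[-18,-1,-10,0,0.22]]}}

```text
time: 14.05
tool_pos: [494.8, -307.3, 441.8]
tcp_rot: [-1.297, 1.568, -1.115]
contact_force: [-0.2, -1.4, -0.9]
grip_width: 20.7
```

Run:
```python
from plant import bot
from h import *
o=bot.get_obs();info(o)
s=bot.capture("side");t=bot.capture("top")
cv2.imwrite("pics/z.png",np.hstack([cv2.resize(s["frame"][140:340,100:380],(400,286)),cv2.resize(t["frame"][60:260,140:420],(400,286))]))
for th in (1.4,1.43): print(th,proj(s,[can(a,37,h,th,-1.5) for a,h in((37,210),(-37,210),(-37,0))]).round(0).tolist())
```

```text
t 14.05 tip d,w,z 293.0 -100.5 263.8 yaw err deg -0.03 Fd,Fw,Fz 1.35 -0.43 -0.93 gw 20.7
1.4 [[212.0, 333.0], [213.0, 307.0], [244.0, 235.0]]
1.43 [[212.0, 335.0], [212.0, 310.0], [244.0, 235.0]]
```

View pics/z.png

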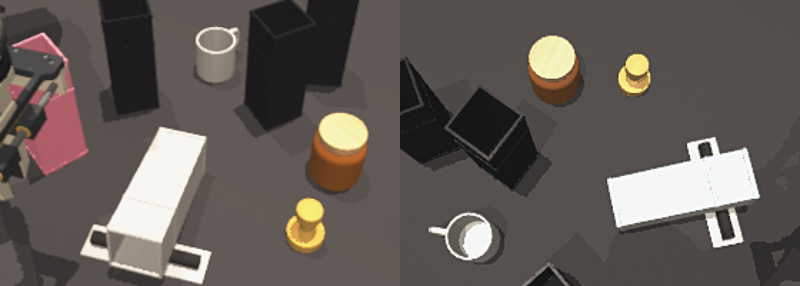

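The canister lies across the bar, with the mouth about 40 mm past it, and the hand is clear. The pitcher, jar and tamper look undisturbed.

Run:
```python
from plant import bot
bot.close_job(); print(bot.get_obs()["time"])
```

```text
the job is handed in; nothing more can be done
the job is handed in; nothing more can be done
```

The canister is lying on its side with its mouth end propped on the bar, and I have handed the job in, which reports no verdict. I put both fingertips inside the mouth, pushed it over, then held its rim back and lowered it in small steps.

- **Final pose:** It rests at about 1.40 rad from upright, fitted from the wrist camera, with its mouth about 40 mm past the bar's middle. Moving the finger about 20 mm away from it did not change its angle, so its weight is on the bar.
- **Foot:** It slid only a millimetre or two.
- **Forces:** The highest reading I saw was about 3 N, but readings carry about ±1 N of noise and I only saw samples.
- **Free movement:** Around the balance point it swung by itself from about 0.40 to 0.49 rad, at roughly 0.4 rad/s, before the back finger caught it. Later steps were about 0.15 to 0.3 rad/s.
- **Surroundings:** The hand was raised clear of everything and the pitcher, jar and tamper looked unmoved. I judged that by eye and did not measure it. The clock was at about 14 s of the 54 s allowed.

No check failed. The one disagreement was that the two fixed cameras placed the canister and bar about 5 mm apart along the bar's length, which did not affect the result.

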